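# Unlock the loaded parts carrier and hold it up level

## Robot

A 6-joint arm with a two-finger parallel gripper is mounted at the origin on the work surface. World frame = base frame: x ahead of the robot, y to its left, z up, the work surface at z = 0. Lengths are in m, angles in degrees, forces in N, time in s.
With the tool pointing down it reaches from about 0.4 to 0.825 m from the base axis. Payload 7 kg.
Tool frame: the origin (TCP) lies on the centre line of the jaws, within the pads' length; the fingertips stand 19 mm ahead of it and the grasp point (between the pads) is the TCP; z points along the fingers, y is the line along which they close (so a half turn about z gives the same grasp; the last joint's range is limited). The gripper opens to 88 mm and grips with 3 to 60 N. Pads are 19 mm wide; open, the fingers measure 130 mm over their backs; the gripper's body (78 mm by 193 mm) begins 47 mm behind the grasp point.
Start: joints at [-52.706, 20.546, 0.682, 0, -70.136, -16.507], TCP at [0.24, -0.631, 0.246] pointing down, gripper open.
Joint ranges: [-176.03, 176.03], [-82.01, 121.73], [-58.28, 71.71], [-173.87, 95.51], [-174.79, -0.11], [-173.66, 173.66]. Speed limits (degrees/s): [136.94, 136.94, 172.46, 180, 180, 180].

## Interface

Orientations are given as [roll, pitch, yaw] about the fixed x, y, z axes, in that order (R = Rz(yaw) Ry(pitch) Rx(roll)).
In Python, from plant import get_state, capture, close_job gives the robot as it stands.
- The arm moves only by the tool apply_moves, never from a script. Its argument "targets" is a list of rows, each a list of 7 numbers: the opening, from 0 (shut) to 1 (fully open), then the shift along the tool's x, y, z normalised to -1 to 1, where 1 is 1000 mm, then the turn, a rotation vector about the tool's x, y, z normalised to -1 to 1, where 1 is 90 degrees. In form: [[claw, tx, ty, tz, ax, ay, az], ...]. A call has 1 to 20 rows; each row shifts and turns the commanded pose from where the row before left it, along the tool's axes as they then stand; what a row does not reach is not made up. A row lasts 1/12 s, in which the tool goes at most 41.7 mm and 7.16 degrees, less where a joint would pass 70% of its speed; a pose out of reach is approached as far as the arm can. A call with a number of a shift or a turn outside -1 to 1 is refused whole. A call with a gripper value outside its range is refused whole. The fingers move at their own pace and stop on an object; "newtons" is the grip in N (left out, the last holds). Time passes only in rows, so rows that do not move let the fingers close. It gives the time, the measured TCP pose, the force, the opening and the grip force at its end, in the units of the state.
- get_state(): the state, without advancing time (a new reading comes with each control period).
- capture(name): name is "scene" or "side" or "wrist"; returns a dict with "frame" (480x640x3 uint8, red, green, blue), "range_z" (480x640 float32, m along the optical axis (not along the pixel's ray), 0 where there is no reading), "camera_matrix" (3x3 intrinsics, pixels), "T" (4x4, takes a point from camera to world coordinates). Camera axes: x right, y down, z forward; pixel columns grow to the right and rows downward; lengths in m; the calibration is good to about 2 mm. A picture is of the moment at which its call begins.
- close_job(): hands the job in; it is judged then, once.
The state is a dict: "time_s": time; "joints": joint angles; "qd": joint speeds; "joint_torque": joint torques, N m; "tcp_pos": TCP position; "eef_rot": TCP orientation; "contact_force": force on the tool from outside, world axes, zero at the start; "moment": the same for the moment, N m; "gripper_width": finger opening in m; "gripper_force": force on a finger pad.
Only numpy, scipy, OpenCV 4.12 (cv2) and the standard library are available. Lean on these libraries where they do the work, as an engineer would, in place of code of your own. Each camera call takes 0.05 s, during which the arm holds its last target. There are 200 camera calls.

## Task

Of the two handled parts carriers in their bench docks, take the one with the two steel bushings standing on it: slide its transport lock all the way to its end stop, then lift the carrier by its handle about 12 cm up out of the dock and keep it there, level and still, with the bushings standing on it, so that the dock can be wiped. Finish while still holding it in the air, with the lock left open; leave the empty carrier and its lock, and everything else on the bench, undisturbed.

Things in the scene. Friction and masses are not known exactly. Their poses are not given: they have to be found in the camera images.
- dock_loaded: fixed aluminium dock (base plate 175 x 150 x 12 mm) that holds the LOADED carrier, the one with the two bushings standing on it. Origin on the bench straight under the carrier's centre; its -x side, about towards the robot, bears the lock's track; z up. It stands on the left or the right, turned up to 0.3 rad
- lock_loaded (a joint): transport lock of the loaded carrier's dock, in m: a grip that slides along the dock's own +y; 0 = locked (a steel tongue lies over the lug of the carrier and keeps it down), 0.060 = fully open, against the end stop. Starts at 0 to 0.012; friction about 1.5 N, stays where it is left
- lock_loaded_top (a point): centre of the top face of that lock's upright black grip: 26 mm (dock's x) by 20 mm (dock's y, the sliding direction) and 56 mm high, top 86 mm above the bench. On the dock it lies at x = -90 mm, y = -30 mm + lock value. Room on all four sides for fingers in the upper 45 mm. Axes as the dock's
- carrier_loaded_mid (a point): centre, half-way up, of the loaded carrier: a loose dark sheet-steel tray 100 (x) by 120 (y) mm with a 14 mm high rim and a fixed bow handle along its y, 104 mm high in all, about 0.35 kg, plus 0.18 kg of bushings. The point is 52 mm above its underside; the underside rests 12 mm above the bench. Axes as the dock's at the start, z up
- carrier_loaded_handle (a point): centre of the wooden handle bar of the loaded carrier: bar 16 mm thick (x), 20 mm high, 100 mm long between uprights (y), 94 mm above the tray's underside, straight over its centre; the bushings below it reach 33 mm above the underside
- bush1_mid (a point): centre of a loose steel bushing, 28 mm diameter, 28 mm high, standing on the 5 mm thick floor of the loaded carrier on the +x side of the handle
- bush2_mid (a point): centre of the other bushing, alike, standing on the -x side of the handle
- dock_empty: the second dock, alike, with the EMPTY carrier; origin as for the first. Leave alone
- lock_empty (a joint): lock of the second dock, same values; leave it where it is
- carrier_empty_mid (a point): centre, half-way up, of the empty carrier, of the same make and size; leave alone
- marker: white flat-sided marking pen, 160 x 12 x 10 mm, lying about along x between the two docks; origin under the centre of its 130 mm barrel, steel point towards its +x. Bystander
- vblock: steel V-block, 50 x 60 x 40 mm high; origin at the centre of its underside. Bystander
- angle: offcut of steel angle, 60 x 90 x 50 mm high; origin at the centre of its underside. Bystander
- driver: screwdriver lying on the bench; origin under its middle. Bystander
- hammer: hammer lying on the bench; origin under its middle. Bystander
- oil: grey plastic bottle, 60 mm diameter, 150 mm high, standing; origin at the centre of its underside. Bystander

How it is judged (in metres and radians):
On the way, in this order (a step that is already met when the one before it is completed fails the run):
1. the loaded carrier's lock is slid to its end stop, the carrier still resting in the dock (value of joint lock_loaded above 0.055 m and distance of carrier_loaded_mid from where it was at the start of the episode below 0.012 m), for 0.2 s.
2. the carrier is off the dock, at least 80 mm up, level and still, for one second (height (world z) of carrier_loaded_mid above 0.144 m and angle between carrier_loaded_mid's own z axis and vertical below 0.12 rad and linear speed of carrier_loaded below 0.04 m/s and angular speed of carrier_loaded below 0.3 rad/s and contact force between carrier_loaded and dock_loaded below 0.1 N and contact force between carrier_loaded and dock_empty below 0.1 N and contact force between carrier_loaded and carrier_empty below 0.1 N and contact force between carrier_loaded and table below 0.1 N), for 1 s.
At the end, for the whole second after the job is handed in: fingers hold the loaded carrier 80 mm or more above its seat (centre above 144 mm), tilted under 0.12 rad, slower than 30 mm/s and 0.2 rad/s, touching no dock, table or other carrier; both bushings stand on it; its lock is open past 55 of 60 mm (height (world z) of carrier_loaded_mid above 0.144 m and angle between carrier_loaded_mid's own z axis and vertical below 0.12 rad and value of joint lock_loaded above 0.055 m and linear speed of carrier_loaded below 0.03 m/s and angular speed of carrier_loaded below 0.2 rad/s and contact force between carrier_loaded and the fingers above 1 N and contact force between carrier_loaded and dock_loaded below 0.1 N and contact force between carrier_loaded and dock_empty below 0.1 N and contact force between carrier_loaded and carrier_empty below 0.1 N and contact force between carrier_loaded and table below 0.1 N and z of bush1_mid in the frame of carrier_loaded between 0.012 and 0.026 m and horizontal distance between each of bush1_mid, bush2_mid and carrier_loaded_mid below 0.07 m and angle between each of bush1_mid, bush2_mid's own z axis and vertical below 0.25 rad and z of bush2_mid in the frame of carrier_loaded between 0.012 and 0.026 m); the arm keeps its last pose, push and grip.
It fails at once if the loaded carrier is tipped by more than 0.35 rad (angle between carrier_loaded_mid's own z axis and vertical above 0.35 rad).
It fails at once if the empty carrier is shifted by more than 15 mm or its lock slid past 25 mm (distance of carrier_empty_mid from where it was at the start of the episode above 0.015 m or value of joint lock_empty above 0.025 m).
It fails at once if something else on the bench is pushed more than 30 mm (distance of any of marker, vblock, angle, driver, hammer, oil from where it was at the start of the episode above 0.03 m).
It also fails if it takes over 48 s, if anything falls off the work surface, if the arm or the gripper's body presses on something with over 40 N, if the wrist force passes 120 N, or if a joint passes its speed limit or range.

## Working session

There is one attempt and no reset: what is moved stays moved. The work goes in short steps, Python scripts to look and compute and a tool call to move; the robot and the scene stay as the last step left them, time stands still between calls to the robot, and variables do not carry over. Pictures are saved under pics/ and viewed, at most 10 in all, crops included, and the job is handed in when it is done.

Besides the shell and the picture viewer there is one more tool, called after ">>>" as a command line: name --pt "numbers of a row" for each row, then --argument value for the rest. apply_moves: Moves the arm, as the interface text tells. Scaled input: -1 to 1 covers 1000 mm each way for a shift and 90 degrees each way for a turn. Its arguments: {"type":"object","properties":{"targets":{"type":"array","items":{"type":"array","items":{"type":"number"}}},"newtons":{"type":"number"}},"required":["targets"]}

```bash
mkdir -p pics; ls; python3 - <<'E'
from plant import get_state, capture
import cv2,pickle
print(get_state())
for n in("scene","side"):
    c=capture(n); pickle.dump(c,open(n+".pkl","wb")); cv2.imwrite(f"pics/{n}.png",c["frame"][:,:,::-1]); print(c["T"].round(3).tolist())
E
```

```text
pics
{'time_s': 0.0, 'joints': array([-5.27064017e+01,  2.05921875e+01,  6.33462757e-01, -2.07066065e-02,
       -7.01345896e+01, -1.65084012e+01]), 'qd': array([-0.02706853, -0.0012953 ,  0.0540064 , -0.01117546, -0.0193785 ,
       -0.06879443]), 'joint_torque': array([ 3.57929571e-05, -5.82723141e+01,  2.93050486e+01,  6.99697629e+00,
        6.91996000e-03, -1.69544633e-04]), 'tcp_pos': array([ 0.23937075, -0.63064458,  0.24460995]), 'eef_rot': array([ 1.79905001e+02, -7.85550893e-03, -1.59221849e+02]), 'contact_force': array([-0.26065469, -0.80761802,  0.19396795]), 'moment': array([-0.01674124,  0.02497618,  0.02111408]), 'gripper_force': 0.0, 'gripper_width': 0.08756313767282647}
[[-0.749, 0.417, -0.515, 1.343], [0.663, 0.471, -0.582, 0.848], [0.0, -0.777, -0.629, 0.966], [0.0, 0.0, 0.0, 1.0]]
[[-0.804, -0.375, 0.462, 0.158], [-0.595, 0.529, -0.605, 0.627], [-0.017, -0.761, -0.648, 0.764], [0.0, 0.0, 0.0, 1.0]]
```

View pics/scene.png

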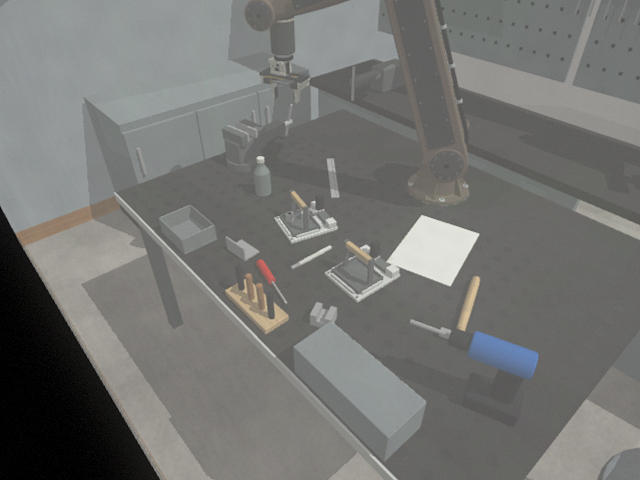

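The scene picture shows the carrier at about (305,220) with objects on it, so it is probably the loaded one. The carrier at (362,272) looks empty. Next is the side view.

View pics/side.png

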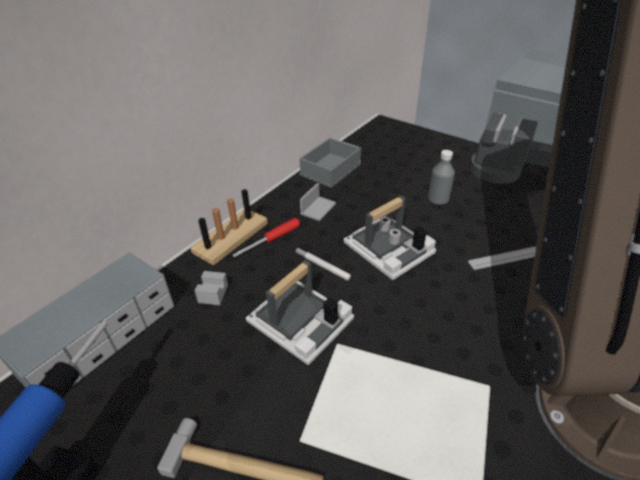

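```bash
python3 - <<'E'
import cv2,pickle
c=pickle.load(open("scene.pkl","rb"))["frame"][180:250,260:350,::-1]
cv2.imwrite("pics/sc_crop.png",cv2.resize(c,None,fx=8,fy=8,interpolation=cv2.INTER_CUBIC))
E
```

```text
(no output)
```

View pics/sc_crop.png

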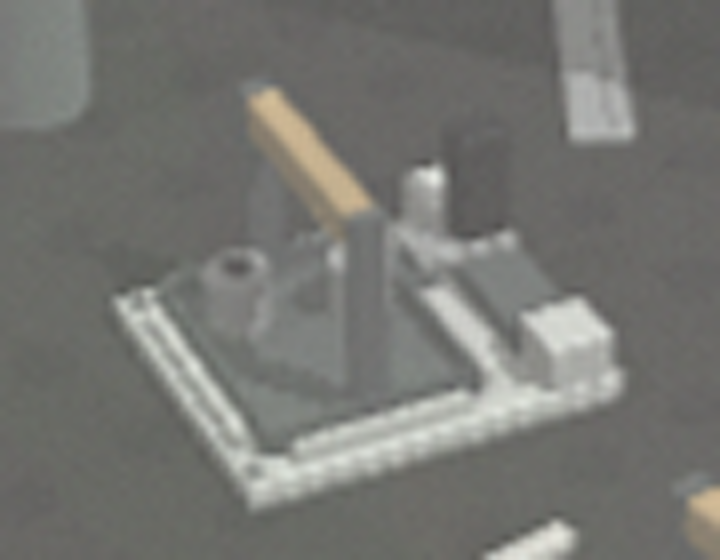

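The loaded carrier is the right-hand one, with bushings at crop (235,290) and (325,280). In the side picture its handle is at about (387,210) and its lock grip at (420,240). The end-stop block sits on the +y side of the track. I'll enlarge the side view to measure.

```bash
python3 - <<'E'
import cv2,pickle
c=pickle.load(open("side.pkl","rb"))["frame"][190:285,335:445,::-1]
cv2.imwrite("pics/sd_crop.png",cv2.resize(c,None,fx=6,fy=6,interpolation=cv2.INTER_CUBIC))
E
```

```text
(no output)
```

View pics/sd_crop.png

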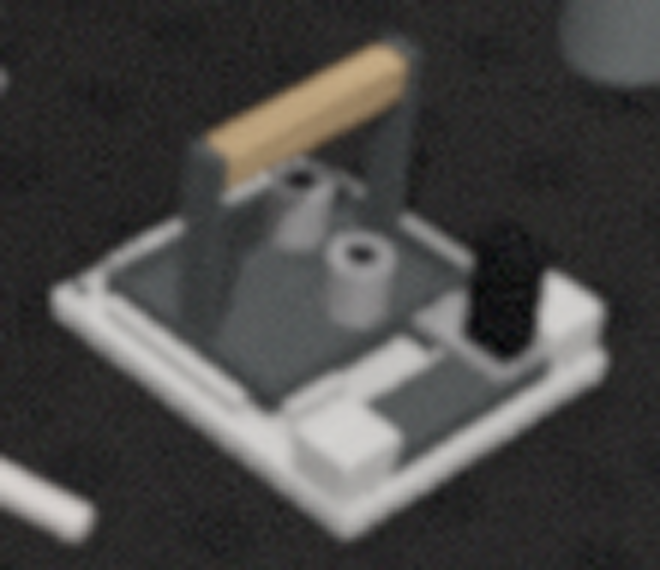

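```bash
cat > h.py <<'E'
import numpy as np,pickle
def ray(c,u,v,z):
    K,T=c["camera_matrix"],c["T"]; d=T[:3,:3]@np.linalg.solve(K,[u,v,1]); o=T[:3,3]
    return o+d*(z-o[2])/d[2]
def dep(c,u,v):
    K,T=c["camera_matrix"],c["T"]; z=c["range_z"][int(round(v)),int(round(u))]
    return T[:3,:3]@(np.linalg.solve(K,[u,v,1])*z)+T[:3,3]
E
python3 - <<'E'
from h import *
c=pickle.load(open("side.pkl","rb"))
S=lambda a:(335+a[0]/6-.42,190+a[1]/6-.42)
for n,a,z in [("L",(55,287),.012),("N",(347,518),.012),("R",(607,352),.012),("h1",(222,143),.116),("h2",(392,50),.116),("hm",(307,97),.116),("lock",(510,242),.086),("b2",(362,252),.045),("b1",(303,180),.045)]:
    p=S(a); print(n,ray(c,*p,z).round(4),dep(c,*p).round(4))
c=pickle.load(open("scene.pkl","rb"))
S=lambda a:(260+a[0]/8-.44,180+a[1]/8-.44)
for n,a,z in [("FL",(118,300),.012),("NL",(250,490),.012),("NR",(622,375),.012),("h1",(262,97),.116),("h2",(357,208),.116),("lock",(480,130),.086),("b1",(237,265),.045)]:
    p=S(a); print(n,ray(c,*p,z).round(4),dep(c,*p).round(4))
E
```

```text
L [ 0.6409 -0.1101  0.012 ] [ 6.484e-01 -1.216e-01  2.000e-04]
N [ 0.4719 -0.0615  0.012 ] [ 0.4715 -0.0606  0.0131]
R [ 0.4325 -0.2074  0.012 ] [ 0.4362 -0.2186  0.0019]
h1 [ 0.5695 -0.1175  0.116 ] [ 0.5706 -0.1193  0.1144]
h2 [ 0.5457 -0.2105  0.116 ] [ 0.5453 -0.2096  0.1167]
hm [ 0.5577 -0.1627  0.116 ] [ 0.5557 -0.1587  0.1193]
lock [ 0.4641 -0.1624  0.086 ] [ 0.4633 -0.1605  0.0876]
b2 [ 0.5291 -0.1693  0.045 ] [ 0.5273 -0.1654  0.0484]
b1 [ 0.573  -0.1968  0.045 ] [ 0.5721 -0.1951  0.0465]
FL [ 0.598  -0.2506  0.012 ] [1.2843 0.761  0.8902]
NL [ 0.6374 -0.1076  0.012 ] [1.284  0.7678 0.8856]
NR [ 0.4691 -0.0636  0.012 ] [1.2841 0.7863 0.9011]
h1 [ 0.5457 -0.2078  0.116 ] [1.2841 0.7697 0.9027]
h2 [ 0.5684 -0.1176  0.116 ] [1.2838 0.7739 0.9004]
lock [ 0.4633 -0.1621  0.086 ] [1.284  0.78   0.9065]
b1 [ 0.57   -0.1993  0.045 ] [1.2845 0.7684 0.8957]
```

>>> apply_moves --pt "1 0 0 0 0 0 0.0665" --pt "1 0 0 0 0 0 0.0665" --pt "1 0 0 0 0 0 0.0665" --pt "1 0 0 0 0 0 0.0665" --pt "1 0 0 0 0 0 0.0665" --pt "1 0 0 0 0 0 0.0665" --newtons 10

```text
time_s: 0.6
tcp_pos: [0.2394, -0.6308, 0.245]
eef_rot: [180.0, -0.0, 164.6]
contact_force: [-0.6, -1.1, -1.2]
gripper_width: 0.0877
gripper_force: 0.0
```

>>> apply_moves --pt "1 -0.0053 0.0284 0 0 0 0" --pt "1 -0.0053 0.0284 0 0 0 0" --pt "1 -0.0053 0.0284 0 0 0 0" --pt "1 -0.0053 0.0284 0 0 0 0" --pt "1 -0.0053 0.0284 0 0 0 0" --pt "1 -0.0053 0.0284 0 0 0 0" --pt "1 -0.0053 0.0284 0 0 0 0" --pt "1 -0.0053 0.0284 0 0 0 0" --pt "1 -0.0053 0.0284 0 0 0 0" --pt "1 -0.0053 0.0284 0 0 0 0" --pt "1 -0.0053 0.0284 0 0 0 0" --pt "1 -0.0053 0.0284 0 0 0 0" --pt "1 -0.0053 0.0284 0 0 0 0" --pt "1 -0.0053 0.0284 0 0 0 0" --pt "1 -0.0053 0.0284 0 0 0 0" --pt "1 -0.0053 0.0284 0 0 0 0" --pt "1 -0.0053 0.0284 0 0 0 0" --pt "1 -0.0053 0.0284 0 0 0 0" --pt "1 0 0 0 0 0 0" --pt "1 0 0 0 0 0 0"

```text
time_s: 2.27
tcp_pos: [0.4653, -0.1612, 0.2453]
eef_rot: [-180.0, -0.0, 165.0]
contact_force: [0.9, -0.5, -0.1]
gripper_width: 0.0875
gripper_force: 0.0
```

```bash
cat >> h.py <<'E'
from scipy.spatial.transform import Rotation as R
def delta(s,p,yaw):
    A=R.from_euler("xyz",s["eef_rot"],degrees=True); B=R.from_euler("xyz",[180,0,yaw],degrees=True)
    return (A.inv().apply(np.array(p)-s["tcp_pos"])).round(4),((A.inv()*B).as_rotvec(degrees=True)/90).round(4)
E
python3 - <<'E'
from plant import *
from h import *
import cv2
s=get_state(); print(s["tcp_pos"],s["eef_rot"],s["joints"],delta(s,[.4638,-.1623,.072],164.9))
c=capture("wrist"); pickle.dump(c,open("w1.pkl","wb")); cv2.imwrite("pics/w1.png",c["frame"][:,:,::-1])
E
```

```text
[ 0.46531713 -0.16118462  0.24528178] [-1.79999181e+02 -3.37593866e-02  1.65026556e+02] [ 3.80860402e+00  3.16955069e+00 -2.17210513e+01 -1.11246432e-02
 -6.51416238e+01 -1.08777369e+02] (array([ 0.0011, -0.0015,  0.1733]), array([-0.    , -0.0004,  0.0014]))
```

View pics/w1.png

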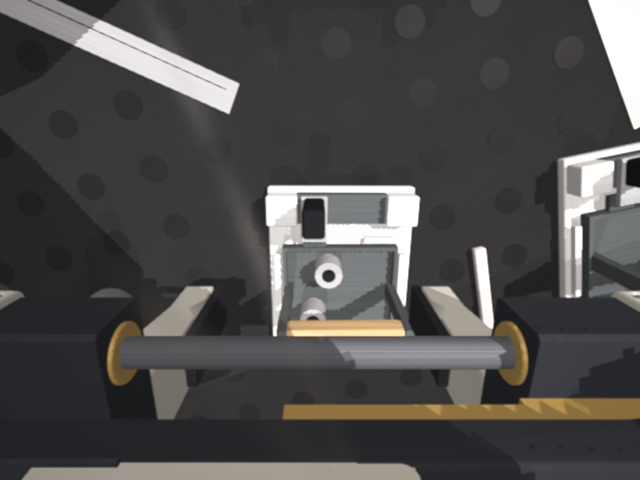

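The wrist view shows the dock upright in the image. The black lock grip is at about (314,215), left of the track centre, with the bushings at (328,272) and (313,312) and the handle at (346,327).

```bash
python3 - <<'E'
from h import *
c=pickle.load(open("w1.pkl","rb")); print(c["T"].round(3).tolist())
for n,u,v,z in [("tl",303,198,.086),("tr",326,198,.086),("bl",303,239,.086),("br",326,239,.086),("ctr",314,218,.086),("pl",267,187,.012),("pr",415,187,.012),("h1",288,321,.116),("h2",404,321,.116),("b2",328,270,.045)]:
    print(n,ray(c,u,v,z).round(4),dep(c,u,v).round(4))
f=c["frame"][190:250,290:340].sum(2); print(f[::3,24]); print(f[25,::2]); print(c["range_z"][190:250:3,314].round(3))
E
```

```text
[[0.258, 0.921, 0.291, 0.385], [0.966, -0.246, -0.076, -0.14], [0.001, 0.301, -0.954, 0.384], [0.0, 0.0, 0.0, 1.0]]
tl [ 0.4391 -0.1661  0.086 ] [ 0.449  -0.1709  0.0313]
tr [ 0.444  -0.1479  0.086 ] [ 0.4549 -0.1493  0.0303]
bl [ 0.473  -0.1756  0.086 ] [ 0.4895 -0.1822  0.0299]
br [ 0.4781 -0.1567  0.086 ] [ 0.4953 -0.1598  0.0306]
ctr [ 0.4577 -0.1618  0.086 ] [ 0.4574 -0.1617  0.0874]
pl [ 0.4322 -0.2048  0.012 ] [ 0.3854 -0.1402  0.3841]
pr [ 0.4709 -0.0598  0.012 ] [ 4.737e-01 -5.720e-02 -3.000e-04]
h1 [ 0.529  -0.2029  0.116 ] [ 0.5415 -0.2083  0.0926]
h2 [ 0.5536 -0.1109  0.116 ] [ 0.5632 -0.1092  0.1006]
b2 [ 0.5225 -0.1652  0.045 ] [ 0.5222 -0.1651  0.0459]
[765 295 549 125  93  92  90 135 141 138 139 138 143 138 136 140 285 643
 335 290]
[680 679 677 534 265 268 154 126 135 139 139 140 140 140 138 145 135 295
 645 397 378 378 378 378 378]
[0.374 0.37  0.358 0.35  0.336 0.324 0.312 0.306 0.306 0.307 0.308 0.309
 0.31  0.31  0.312 0.312 0.313 0.371 0.382 0.38 ]
```

>>> apply_moves --pt "1 0.0015 -0.001 0.03 0 0 0" --pt "1 0 0 0.03 0 0 0" --pt "1 0 0 0.03 0 0 0" --pt "1 0 0 0.03 0 0 0" --pt "1 0 0 0.03 0 0 0" --pt "1 0 0 0.023 0 0 0" --pt "1 0 0 0 0 0 0" --pt "1 0 0 0 0 0 0" --pt "0 0 0 0 0 0 0" --pt "0 0 0 0 0 0 0" --pt "0 0 0 0 0 0 0" --pt "0 0 0 0 0 0 0" --pt "0 0 0 0 0 0 0" --pt "0 0 0 0 0 0 0" --pt "0 0 0 0 0 0 0" --pt "0 0 0 0 0 0 0" --pt "0 0 0 0 0 0 0" --newtons 8

```text
time_s: 3.73
tcp_pos: [0.4633, -0.163, 0.0726]
eef_rot: [-180.0, -0.0, 164.9]
contact_force: [-0.0, 0.6, 0.3]
gripper_width: 0.0333
gripper_force: 0.0
```

>>> apply_moves --pt "0 0 0 0 0 0 0" --pt "0 0 0 0 0 0 0" --pt "0 0 0 0 0 0 0" --pt "0 0 0 0 0 0 0" --pt "0 0 0 0 0 0 0" --pt "0 0 0 0 0 0 0"

```text
time_s: 4.23
tcp_pos: [0.4633, -0.163, 0.0725]
eef_rot: [-180.0, -0.0, 164.9]
contact_force: [-0.0, -1.1, -0.8]
gripper_width: 0.02
gripper_force: 8.0
```

>>> apply_moves --pt "0 0 0.005 0 0 0 0" --pt "0 0 0.008 0 0 0 0" --pt "0 0 0.008 0 0 0 0" --pt "0 0 0.008 0 0 0 0" --pt "0 0 0.008 0 0 0 0" --pt "0 0 0.008 0 0 0 0" --pt "0 0 0.004 0 0 0 0" --pt "0 0 0.001 0 0 0 0" --pt "0 0 0 0 0 0 0" --pt "0 0 0 0 0 0 0"

```text
time_s: 5.07
tcp_pos: [0.4764, -0.1144, 0.0725]
eef_rot: [180.0, 0.0, 164.9]
contact_force: [-0.3, 1.4, -2.0]
gripper_width: 0.0198
gripper_force: 8.0
```

>>> apply_moves --pt "0 0 0.002 0 0 0 0" --pt "0 0 0.002 0 0 0 0" --pt "0 0 0 0 0 0 0"

```text
time_s: 5.32
tcp_pos: [0.4773, -0.1109, 0.0725]
eef_rot: [-180.0, -0.0, 164.9]
contact_force: [-0.1, -0.5, -1.7]
gripper_width: 0.02
gripper_force: 8.0
```

>>> apply_moves --pt "0 0 0.002 0 0 0 0" --pt "0 0 0.0 0 0 0 0" --pt "0 0 0 0 0 0 0"

```text
time_s: 5.57
tcp_pos: [0.4779, -0.1089, 0.0725]
eef_rot: [180.0, -0.0, 164.9]
contact_force: [0.4, 0.5, -1.6]
gripper_width: 0.0197
gripper_force: 8.0
```

>>> apply_moves --pt "0 0 0.002 0 0 0 0" --pt "0 0 0.0 0 0 0 0" --pt "0 0 0 0 0 0 0"

```text
time_s: 5.82
tcp_pos: [0.478, -0.1082, 0.0725]
eef_rot: [-179.9, -0.0, 164.9]
contact_force: [1.0, -10.5, -3.4]
gripper_width: 0.0202
gripper_force: 8.0
```

>>> apply_moves --pt "0 0 -0.0005 0 0 0 0" --pt "0 0 0 0 0 0 0" --pt "0.7 0 0 0 0 0 0" --pt "0.7 0 0 0 0 0 0" --pt "0.7 0 0 0 0 0 0" --pt "0.7 0 0 0 0 0 0" --pt "0.7 0 0 0 0 0 0" --pt "0.7 0 0 0 0 0 0" --pt "0.7 0 0 -0.01 0 0 0" --pt "0.7 0 0 -0.03 0 0 0" --pt "0.7 0 0 -0.03 0 0 0" --pt "0.7 0 0 -0.03 0 0 0" --pt "0.7 0 0 -0.03 0 0 0" --pt "0.7 0 0 -0.03 0 0 0" --pt "0.7 0 0 0 0 0 0" --pt "0.7 0 0 0 0 0 0"

```text
time_s: 7.15
tcp_pos: [0.4792, -0.1073, 0.2345]
eef_rot: [179.9, 0.2, 164.9]
contact_force: [-0.4, 0.6, -0.6]
gripper_width: 0.0615
gripper_force: 0.0
```

```bash
python3 - <<'E'
from plant import *
from h import *
import cv2
s=get_state(); print(s["tcp_pos"],s["joints"]); 
for y in(-105.1,74.9): print(delta(s,[.5573,-.1634,.106],y))
c=capture("wrist"); pickle.dump(c,open("w2.pkl","wb")); cv2.imwrite("pics/w2.png",c["frame"][:,:,::-1])
c=capture("side"); pickle.dump(c,open("s2.pkl","wb"));cv2.imwrite("pics/s2.png",cv2.resize(c["frame"][190:285,335:445,::-1],None,fx=6,fy=6,interpolation=cv2.INTER_CUBIC))
E
```

```text
[ 0.47922861 -0.10729448  0.23445423] [ 1.03718991e+01  3.34900273e+00 -2.30176962e+01  3.57479002e-03
 -6.33843845e+01 -1.15486889e+02]
(array([-0.0895, -0.034 ,  0.1287]), array([-0.0011,  0.0029, -1.0001]))
(array([-0.0895, -0.034 ,  0.1287]), array([0.0029, 0.0011, 0.9998]))
```

View pics/w2.png

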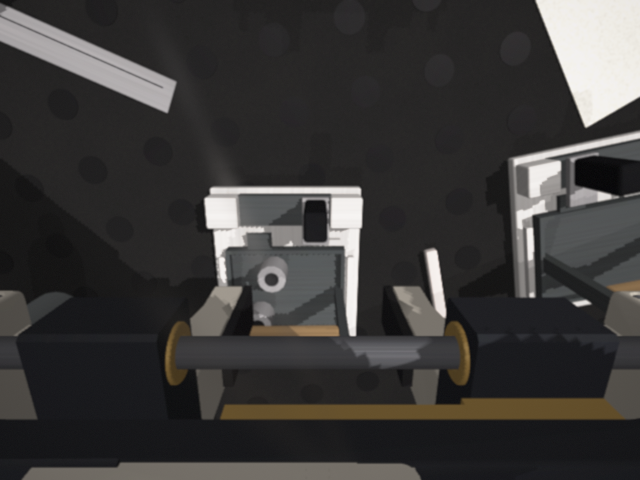

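The lock grip is now at (315,220), against the right-hand (+y) end block. The carrier's lug at (258,240) is free. Next I turn the gripper and go over the handle.

>>> apply_moves --pt "1 0 0 0 0 0 -0.0715" --pt "1 0 0 0 0 0 -0.0715" --pt "1 0 0 0 0 0 -0.0715" --pt "1 0 0 0 0 0 -0.0715" --pt "1 0 0 0 0 0 -0.0715" --pt "1 0 0 0 0 0 -0.0715" --pt "1 0 0 0 0 0 -0.0715" --pt "1 0 0 0 0 0 -0.0715" --pt "1 0 0 0 0 0 -0.0715" --pt "1 0 0 0 0 0 -0.0715" --pt "1 0 0 0 0 0 -0.0715" --pt "1 0 0 0 0 0 -0.0715" --pt "1 0 0 0 0 0 -0.0715" --pt "1 0 0 0 0 0 -0.0705" --pt "1 0.0113 -0.03 0 0 0 0" --pt "1 0.0113 -0.03 0 0 0 0" --pt "1 0.0113 -0.03 0 0 0 0" --pt "1 0 0 0 0 0 0" --pt "1 0 0 0 0 0 0"

```text
time_s: 8.83
tcp_pos: [0.5563, -0.1645, 0.2297]
eef_rot: [179.7, -0.1, -105.2]
contact_force: [-0.2, -0.0, -0.1]
gripper_width: 0.0881
gripper_force: 0.0
```

```bash
python3 - <<'E'
from plant import *
from h import *
import cv2
s=get_state(); print(s["tcp_pos"],s["eef_rot"]); 
print(delta(s,[.5573,-.1634,.106],-105.1))
c=capture("wrist"); pickle.dump(c,open("w3.pkl","wb")); cv2.imwrite("pics/w3.png",c["frame"][:,:,::-1])
E
```

```text
[ 0.55628043 -0.16448703  0.22973505] [ 1.79741086e+02 -6.82592103e-02 -1.05222491e+02]
(array([-0.0015, -0.0013,  0.1237]), array([ 0.0029, -0.0008, -0.0014]))
```

View pics/w3.png

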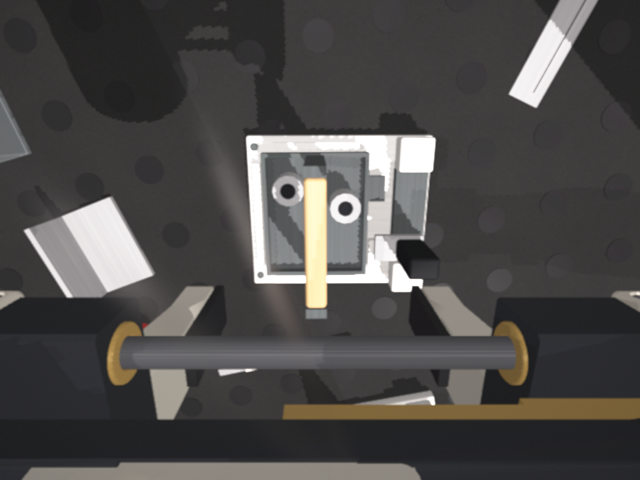

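The handle (column 316, rows 180–305) is upright in the image and centred between the jaws, with a bushing on each side. I'll grasp about 7 mm towards -y, under the combined centre of mass.

>>> apply_moves --pt "1 0.0055 -0.0013 0.024 0.003 0 0" --pt "1 0 0 0.03 0 0 0" --pt "1 0 0 0.03 0 0 0" --pt "1 0 0 0.025 0 0 0" --pt "1 0 0 0.016 0 0 0" --pt "1 0 0 0 0 0 0" --pt "1 0 0 0 0 0 0" --newtons 20

```text
time_s: 9.47
tcp_pos: [0.5555, -0.1691, 0.1071]
eef_rot: [-179.9, -0.0, -105.1]
contact_force: [0.3, 0.1, 0.6]
gripper_width: 0.088
gripper_force: 0.0
```

>>> apply_moves --pt "0 0 0 0 0 0 0" --pt "0 0 0 0 0 0 0" --pt "0 0 0 0 0 0 0" --pt "0 0 0 0 0 0 0" --pt "0 0 0 0 0 0 0" --pt "0 0 0 0 0 0 0" --pt "0 0 0 0 0 0 0" --pt "0 0 0 0 0 0 0" --pt "0 0 0 0 0 0 0" --pt "0 0 0 0 0 0 0" --pt "0 0 0 0 0 0 0" --pt "0 0 0 0 0 0 0" --pt "0 0 0 0 0 0 0" --pt "0 0 0 0 0 0 0" --pt "0 0 0 0 0 0 0" --pt "0 0 0 0 0 0 0"

```text
time_s: 10.8
tcp_pos: [0.5565, -0.1695, 0.1075]
eef_rot: [-179.7, -0.0, -105.1]
contact_force: [-0.2, -0.6, -0.3]
gripper_width: 0.0157
gripper_force: 20.0
```

Gripped at 16 mm. I raise the grip force and lift slowly.

>>> apply_moves --pt "0 0 0 0 0 0 0" --pt "0 0 0 0 0 0 0" --pt "0 0 0 0 0 0 0" --pt "0 0 0 -0.001 0 0 0" --pt "0 0 0 -0.002 0 0 0" --pt "0 0 0 -0.003 0 0 0" --pt "0 0 0 -0.004 0 0 0" --pt "0 0 0 -0.005 0 0 0" --pt "0 0 0 -0.005 0 0 0" --pt "0 0 0 -0.004 0 0 0" --pt "0 0 0 -0.003 0 0 0" --pt "0 0 0 -0.002 0 0 0" --pt "0 0 0 -0.001 0 0 0" --pt "0 0 0 0 0 0 0" --newtons 45

```text
time_s: 11.97
tcp_pos: [0.5565, -0.1694, 0.1378]
eef_rot: [-179.7, 0.0, -105.1]
contact_force: [-0.7, 0.3, -5.0]
gripper_width: 0.0158
gripper_force: 45.0
```

```bash
python3 - <<'E'
from plant import *
import cv2
print(get_state()["moment"])
c=capture("side"); cv2.imwrite("pics/s3.png",cv2.resize(c["frame"][150:285,315:455,::-1],None,fx=4,fy=4,interpolation=cv2.INTER_CUBIC))
E
```

```text
[ 0.02197519  0.10060531 -0.02391257]
```

View pics/s3.png

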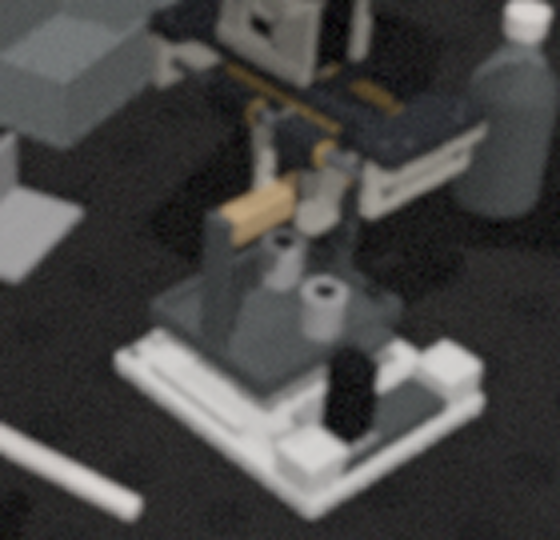

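The carrier is free of the dock and level, both bushings stand at (283,255) and (325,300), and the lock is open. The 5 N load matches the expected weight, so I continue up to about 120 mm.

>>> apply_moves --pt "0 0 0 -0.001 0 0 0" --pt "0 0 0 -0.003 0 0 0" --pt "0 0 0 -0.005 0 0 0" --pt "0 0 0 -0.007 0 0 0" --pt "0 0 0 -0.009 0 0 0" --pt "0 0 0 -0.01 0 0 0" --pt "0 0 0 -0.01 0 0 0" --pt "0 0 0 -0.01 0 0 0" --pt "0 0 0 -0.01 0 0 0" --pt "0 0 0 -0.009 0 0 0" --pt "0 0 0 -0.007 0 0 0" --pt "0 0 0 -0.005 0 0 0" --pt "0 0 0 -0.003 0 0 0" --pt "0 0 0 -0.001 0 0 0" --pt "0 0 0 0 0 0 0" --pt "0 0 0 0 0 0 0" --pt "0 0 0 0 0 0 0" --pt "0 0 0 0 0 0 0"

```text
time_s: 13.52
tcp_pos: [0.5559, -0.1693, 0.2271]
eef_rot: [-179.8, -0.0, -105.1]
contact_force: [-0.4, 0.9, -5.6]
gripper_width: 0.0157
gripper_force: 45.0
```

>>> apply_moves --pt "0 0 0 0 0 0 0" --pt "0 0 0 0 0 0 0" --pt "0 0 0 0 0 0 0" --pt "0 0 0 0 0 0 0" --pt "0 0 0 0 0 0 0" --pt "0 0 0 0 0 0 0" --pt "0 0 0 0 0 0 0" --pt "0 0 0 0 0 0 0" --pt "0 0 0 0 0 0 0" --pt "0 0 0 0 0 0 0" --pt "0 0 0 0 0 0 0" --pt "0 0 0 0 0 0 0" --pt "0 0 0 0 0 0 0" --pt "0 0 0 0 0 0 0" --pt "0 0 0 0 0 0 0" --pt "0 0 0 0 0 0 0" --pt "0 0 0 0 0 0 0" --pt "0 0 0 0 0 0 0"

```text
time_s: 15.02
tcp_pos: [0.5561, -0.1693, 0.2276]
eef_rot: [-179.7, -0.0, -105.1]
contact_force: [-0.4, -0.3, -6.0]
gripper_width: 0.0155
gripper_force: 45.0
```

```bash
python3 - <<'E'
from plant import *
import cv2
c=capture("side"); cv2.imwrite("pics/s4.png",cv2.resize(c["frame"][110:290,200:460,::-1],None,fx=3,fy=3,interpolation=cv2.INTER_CUBIC))
E
```

```text
(no output)
```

View pics/s4.png

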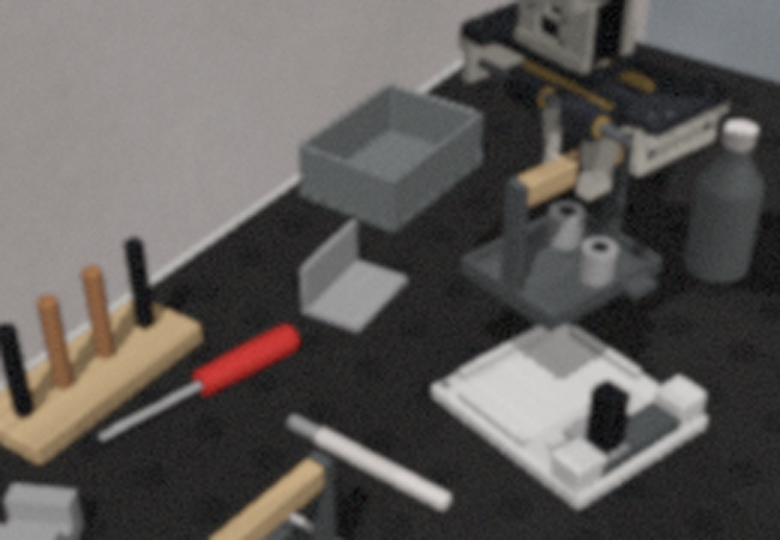

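The carrier hangs level about 120 mm above its empty dock, with both bushings standing at (567,225) and (600,260). The lock is open at (607,415) and nothing else has moved, so I'm handing in.

```bash
python3 -c "
from plant import *
print(close_job())"
```

```text
the job is handed in; nothing more can be done
None
```

The loaded carrier's lock was slid open to its end stop, and the carrier was lifted about 12 cm and was hanging level, both bushings standing on it, when I handed the job in; the verdict was not shown.

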